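Load a glass plate into the imaging stand and hold the focus lever at its third click

ROBOT

A 6-joint arm with a two-finger parallel gripper is mounted at the origin on the work surface. World frame = base frame: x ahead of the robot, y to its left, z up, the work surface at z = 0. Lengths are in m, angles in rad, forces in N, time in s.
With the tool pointing down it reaches from about 0.35 to 0.975 m from the base axis. Payload 4.9 kg.
Tool frame: the origin (TCP) lies midway between the tips of the shut fingers; the grasp point (between the pads) lies 19 mm behind it; z points along the fingers, y is the direction in which the jaws open and shut (so a half turn about z gives the same grasp; the last joint's range is limited). The gripper opens to 85 mm and grips with 20 to 120 N. Pads are 22 mm wide; open, the fingers measure 114 mm over their backs; the gripper's body (76 mm by 85 mm) begins 54 mm behind the grasp point. The pads swing forward as they close: fully open they stand 13 mm farther back than shut.
Start: joints at [1.169, 0.053, 1.613, -0, 1.476, -0.119], TCP at [0.174, 0.6, 0.231] pointing down, gripper open.
Joint ranges: [-3.01, 3.01], [-1.01, 2.22], [0.06, 2.58], [-1.02, 4.17], [0.09, 2.62], [-3.14, 3.14]. Speed limits (rad/s): [2.57, 2.57, 3.14, 3.14, 3.14, 3.14].

INTERFACE

Orientations are given as a rotation vector (axis times angle).
In Python, from station import ctrl gives the robot as it stands.
- The arm moves only by the tool apply_moves, never from a script. Its argument "rows" is a list of rows, each a list of 6 numbers: the shift along the tool's x, y, z in cm, then the turn, a rotation vector about the tool's x, y, z in units of 5 degrees (1.0 is 5 degrees). In form: [[x, y, z, rx, ry, rz], ...]. A call has 1 to 20 rows; each row is the pose to reach, as a shift and turn from the pose measured when the call began, along the tool's axes at that moment; what a row does not reach only later rows make up. A row lasts 1/10 s, in which the tool goes at most 50 mm and 8.59 degrees, less where a joint would pass 70% of its speed; a pose out of reach is approached as far as the arm can. A call with a gripper value outside its range is refused whole. "grip" is the closure, from 0 (fully open) to 1 (shut), set as the call begins (left out, the last holds). The fingers move at their own pace and stop on an object; "squeeze" is the grip in N (left out, the last holds). Time passes only in rows, so rows that repeat a pose let the fingers close. It gives the time, the measured TCP pose, the force and the opening at its end, in the units of the state.
- ctrl.get_obs(): the state, without advancing time (a new reading comes with each control period).
- ctrl.get_image(name): name is "side" or "top" or "wrist"; returns a dict with "color" (420x560x3 uint8, blue, green, red), "mtx" (3x3 intrinsics, pixels), "rvec" (rotation vector, rad) and "tvec" (3), from world to camera coordinates, as OpenCV has them. Camera axes: x right, y down, z forward; pixel columns grow to the right and rows downward; lengths in m; the calibration is good to about 2 mm. A picture is of the moment at which its call begins. There is no depth.
- ctrl.finish_job(): hands the job in, once; it reports no verdict.
The state is a dict: "t": time; "q": joint angles; "dq": joint speeds; "effort": joint torques, N m; "tool_pos": TCP position; "tool_rot": TCP orientation; "contact_force": force on the tool from outside, world axes, zero at the start; "wrist_torque": the same for the moment, N m; "opening": finger opening in m.
Only numpy, scipy, OpenCV 4.12 (cv2) and the standard library are available. Lean on these libraries where they do the work, as an engineer would, in place of code of your own. Each camera call takes 0.05 s, during which the arm holds its last target.

TASK

Draw the blue-edged glass plate straight up out of the slotted rack and stand it in the slot of the imaging stand, fully down, then let it go. Then take the stand's red lever knob, swing the lever forward (towards the plate) exactly three clicks from its rest, never as far as a fourth, and finish while still holding it there: the lever springs back if let go, and the program ends with the robot holding it. Leave the orange-edged plate in the rack and do not disturb the other things on the bench.

Things in the scene. Friction and masses are not known exactly. Their poses are not given: they have to be found in the camera images.
- blue_plate_center (a point): centre of the plate to be moved: a white-coated glass plate with coloured spots and a blue top edge, 70 mm wide (its x), 8 mm thick (its y), 90 mm high (its z), 130 g give or take. It starts upright in one of the two outer slots of the rack. Its top edge is 45 mm above this point. Either face may look to the lens.
- amber_plate_center (a point): centre of the other plate, the same in size and shape but with an orange top edge, in the other outer slot of the rack. It stays there.
- rack: fixed grey slotted rack, origin at the centre of its underside, 104 mm (x) by 160 mm (y). Three slots lie along its x, at y = -55, 0 and +55 mm (the middle one is empty), each 11 mm wide and 73 mm long, floor 8 mm and wall tops 44 mm above the bench; a plate standing in it reaches 98 mm above the bench. Its plates' faces look along the rack's y.
- slot (a point): centre of the floor of the imaging stand's slot, 12 mm above the bench; axes of the fixed grey stand (base 150 mm along x, 330 mm along y), z up. The slot is 76 mm long (x), 11.5 mm wide (y), 32 mm deep; its black lips flare out up to 51 mm above the bench. A plate fully down has its centre 45 mm above this point and its top 102 mm above the bench.
- lens: black lens on a sliding carriage, geared to the lever; origin under the middle of its front, which is 70 mm from the slot (on the +y side) with the lever at rest and comes 4.4 mm nearer with each click. Its top is 86 mm above the bench. It need not be touched.
- pivot (a point): point on the lever's vertical pivot axis, 118 mm above the bench (the height of the knob's middle), fixed to the stand, with the stand's axes; it lies 200 mm along +y and 20 mm along +x of the slot.
- knob (a point): middle of the red round upright knob at the lever's end: 18 mm across, 40 mm high (96 to 136 mm above the bench), 80 mm from the pivot axis, free above. The lever is a level arm under it and swings counter-clockwise seen from above; three clicks carry the knob about 60 mm, mostly in the stand's -y direction (towards lens and plate).
- lever (a joint): angle of the lever: 0 at its rest stop, grows as it is advanced, at most 1.25 rad. A sprung pawl clicks into notches at 0.32, 0.54, 0.76 (third), 0.98 and 1.20 rad; crests lie half-way between. A spring drives it back with 5 to 6 N at the knob; crests add or take up to 4 N, so the push climbs by some 5 N from each notch (a tight grip adds rubbing). Let go, it returns to 0.
- amber_bottle: brown glass bottle 84 mm across, 170 mm high; origin under its centre. Bystander.
- clear_bottle: clear bottle with blue cap, 80 mm across, 165 mm high; origin under its centre. Bystander.
- red_jar: white jar with red lid, 60 mm across, 50 mm high; origin under its centre. Bystander.
- vial_block: blue block with small brown vials, 90 x 110 x 54 mm; origin under its centre. Bystander.
- tip_box: grey box with clear lid, 120 x 80 x 62 mm; origin under its centre. Bystander.

How it is judged:
By the outcome, as a careful person would: the job done as asked, in the order asked, and still so for the second after the job is handed in, while the arm keeps its last pose, push and grip.
It also fails if it takes over 69 s, if anything falls off the work surface, if the arm or the gripper's body presses on something with over 40 N, if the wrist force passes 120 N, or if a joint passes its speed limit or range.

## Working session

There is one attempt and no reset: what is moved stays moved. The work goes in short steps, Python scripts to look and compute and a tool call to move; the robot and the scene stay as the last step left them, time stands still between calls to the robot, and variables do not carry over. Pictures are saved under pics/ and viewed, and the job is handed in when it is done.

Besides the shell and the picture viewer there is one more tool, called after "Request:" as a command line: name --pt "numbers of a row" for each row, then --argument value for the rest. apply_moves: Moves the arm, as the interface text tells. Its arguments: {"type":"object","properties":{"rows":{"type":"array","items":{"type":"array","items":{"type":"number"}}},"grip":{"type":"number"},"squeeze":{"type":"number"}},"required":["rows"]}

```bash
mkdir -p pics; ls
python3 - <<'E'
from station import ctrl
import cv2
o=ctrl.get_obs()
for k,v in o.items(): print(k,v)
for n in ("side","top","wrist"):
    d=ctrl.get_image(n); cv2.imwrite(f"pics/{n}0.png",d["color"]); print(n,d["mtx"].tolist(),d["rvec"],d["tvec"])
E
```

```text
pics
t 0.0
q [ 1.16901713e+00  5.33489253e-02  1.61433956e+00  3.08749633e-05
  1.47598094e+00 -1.18991545e-01]
dq [ 0.00071138 -0.00034167  0.00116363 -0.0016305  -0.00106504 -0.00073427]
effort [-7.25726895e-04 -3.93687701e+01 -3.70174026e+01 -2.59393682e-04
  7.00846067e-03 -2.11480915e-05]
tool_pos [0.17413165 0.59959003 0.23004072]
tool_rot [-0.44264803 -3.1096803   0.00313923]
contact_force [ 0.56786621 -0.30363564  0.27709909]
wrist_torque [-0.05026735  0.01953069 -0.00279541]
opening 0.08570160927853446
side [[463.81020504732425, 0.0, 283.9264531667263], [0.0, 463.81020504732425, 214.329190679637], [0.0, 0.0, 1.0]] [ 2.38028773 -0.60486285  0.22731732] [-0.4690542   0.2801156   1.19750594]
top [[482.6643451976198, 0.0, 282.46189748954754], [0.0, 482.6643451976198, 204.61821756779872], [0.0, 0.0, 1.0]] [ 2.17544884 -2.14298568  0.16164635] [-0.02414966  0.55431651  1.4216117 ]
wrist [[303.12266539309724, 0.0, 276.8452842012948], [0.0, 303.12266539309724, 212.58613616477672], [0.0, 0.0, 1.0]] [-2.29841673 -1.72478138 -0.27408002] [-0.62393143 -0.04039046  0.38073547]
```

View pics/side0.png

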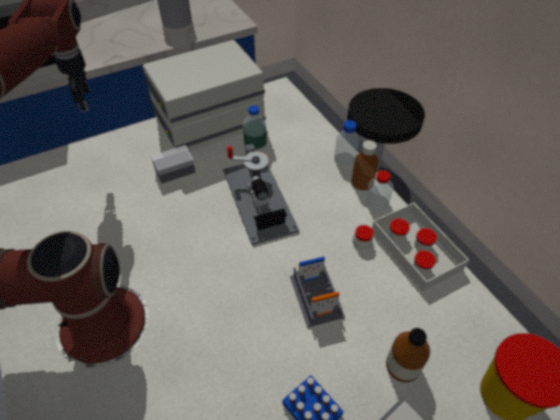

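View pics/top0.png

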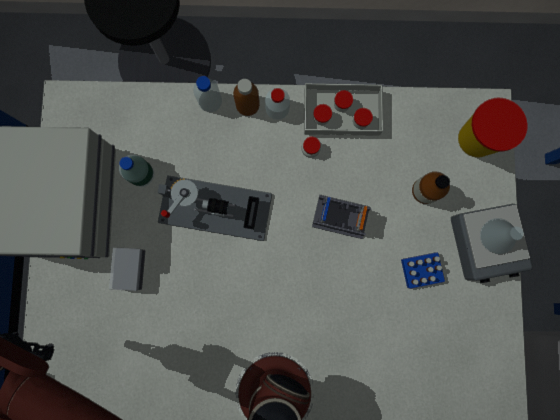

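View pics/wrist0.png

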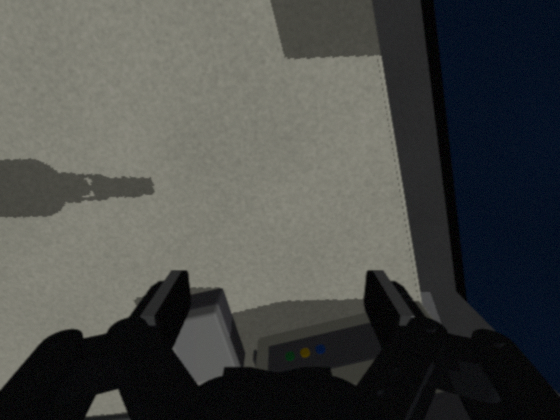

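The top view has the stand's slot near (252,212), the knob near (165,213) and the blue edge near (327,210). I'll take a coarse fix first, then refine it with the wrist camera.

```bash
cat > h.py <<'E'
from station import ctrl
import cv2, numpy as np
from scipy.spatial.transform import Rotation as R
def cam(d):
    Rm=cv2.Rodrigues(np.array(d["rvec"],float))[0]; t=np.array(d["tvec"],float).ravel()
    return d["mtx"],Rm,-Rm.T@t
def ray(d,uv):
    K,Rm,c=cam(d); v=Rm.T@np.linalg.inv(K)@np.array([uv[0],uv[1],1.]); return c,v/np.linalg.norm(v)
def onz(d,uv,z):
    c,v=ray(d,uv); return c+v*(z-c[2])/v[2]
def tri(*rs):
    A=np.zeros((3,3));b=np.zeros(3)
    for c,v in rs:
        P=np.eye(3)-np.outer(v,v);A+=P;b+=P@c
    x=np.linalg.solve(A,b); return x,[np.linalg.norm((np.eye(3)-np.outer(v,v))@(x-c)) for c,v in rs]
def proj(d,p):
    return cv2.projectPoints(np.array(p,float).reshape(-1,3),np.array(d["rvec"],float),np.array(d["tvec"],float),np.array(d["mtx"]),None)[0].reshape(-1,2)
def zoom(im,x0,y0,w,h,s,name):
    cv2.imwrite(name,cv2.resize(im[y0:y0+h,x0:x0+w],None,fx=s,fy=s,interpolation=cv2.INTER_CUBIC))
def blobs(im,lo,hi,amin=4):
    hsv=cv2.cvtColor(im,cv2.COLOR_BGR2HSV); m=cv2.inRange(hsv,np.array(lo),np.array(hi))
    n,l,s,c=cv2.connectedComponentsWithStats(m)
    return [(c[i].round(1).tolist(),s[i].tolist()) for i in range(1,n) if s[i][4]>=amin]
E
python3 - <<'E'
from h import *
import pickle
D={n:ctrl.get_image(n) for n in("side","top")}
pickle.dump(D,open("d0.pkl","wb"))
zoom(D["top"]["color"],150,160,240,100,3,"pics/topz.png")
zoom(D["side"]["color"],210,130,150,210,2.8,"pics/sidez.png")
for n in D:
    print(n,"cam",cam(D[n])[2])
    print("blue",[b for b in blobs(D[n]["color"],(105,150,60),(125,255,255))][:12])
    print("orange",blobs(D[n]["color"],(5,180,120),(18,255,255)))
    print("red",blobs(D[n]["color"],(0,170,90),(4,255,255)))
E
```

```text
side cam [ 0.14043101 -0.71015408  1.09929859]
blue [([124.0, 102.5], [124, 101, 1, 4, 4]), ([132.5, 103.5], [132, 102, 2, 4, 4]), ([253.3, 109.6], [249, 106, 10, 9, 70]), ([117.0, 113.5], [117, 112, 1, 4, 4]), ([120.0, 113.8], [119, 113, 3, 3, 4]), ([115.8, 122.0], [113, 117, 7, 9, 16]), ([133.2, 120.6], [132, 119, 4, 4, 5]), ([107.7, 122.5], [107, 121, 3, 4, 6]), ([119.8, 120.8], [119, 120, 2, 3, 4]), ([128.5, 122.0], [128, 121, 2, 3, 4]), ([349.7, 125.7], [343, 120, 14, 13, 136]), ([105.0, 129.6], [103, 129, 5, 2, 5])]
orange [([324.1, 295.9], [312, 293, 26, 7, 79])]
red [([229.4, 148.4], [228, 147, 4, 4, 15]), ([383.0, 175.5], [377, 170, 14, 12, 103]), ([399.2, 226.2], [390, 219, 19, 16, 225]), ([364.0, 232.4], [356, 226, 17, 14, 184]), ([426.6, 236.2], [417, 228, 20, 17, 231]), ([424.8, 259.1], [415, 251, 21, 17, 254]), ([530.4, 368.4], [495, 334, 65, 73, 3469])]
top cam [0.3596673  0.00538373 1.483051  ]
blue [([202.7, 82.3], [196, 76, 14, 14, 153]), ([125.6, 162.7], [120, 157, 12, 13, 123]), ([326.1, 208.7], [323, 198, 7, 23, 66]), ([421.8, 270.6], [402, 253, 43, 35, 747])]
orange [([363.1, 217.6], [360, 207, 7, 22, 40])]
red [([277.4, 94.4], [272, 89, 12, 12, 121]), ([343.4, 98.8], [335, 91, 18, 17, 242]), ([499.7, 123.8], [473, 98, 54, 52, 2198]), ([322.4, 112.6], [314, 105, 18, 16, 239]), ([362.7, 116.4], [354, 108, 19, 17, 243]), ([311.5, 144.6], [304, 137, 16, 16, 207]), ([163.5, 212.7], [161, 210, 6, 6, 24])]
```

```bash
echo
```

```text
(no output)
```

View pics/topz.png

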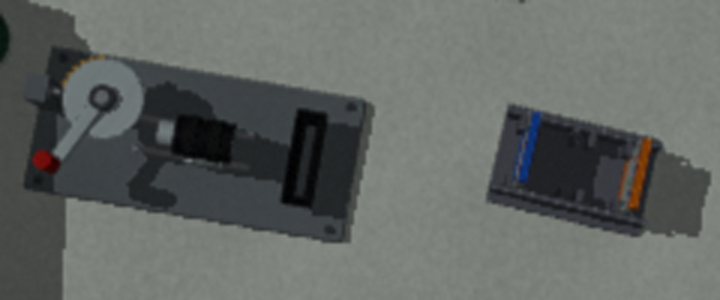

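View pics/sidez.png

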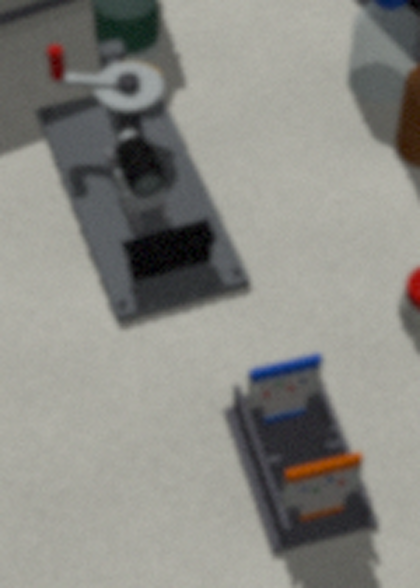

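Both zooms show the pieces clearly: the blue edge is near (326,209) in the top view and (312,261) in the side view. The slot is the light stripe inside the black lips, and the knob is at (163.5,213) and (229,148).

Run:
```python
from h import *
import pickle
D=pickle.load(open("d0.pkl","rb")); T,S=D["top"],D["side"]
sb=[b for b in blobs(S["color"],(100,130,60),(128,255,255)) if 290<b[0][0]<340 and 240<b[0][1]<290]; print(sb)
print("bluetop tri",tri(ray(T,(326.1,208.7)),ray(S,sb[0][0])), onz(T,(326.1,208.7),.098))
print("amber tri",tri(ray(T,(363.1,217.6)),ray(S,(324.1,295.9))))
print("knob tri",tri(ray(T,(163.5,212.7)),ray(S,(229.4,148.4))))
# slot: topz (305,158)/3 
print("slot lips z.05",onz(T,(150+304/3,160+158/3),.05))
# stand corners topz: 
for z in((370,102),(347,240),(26,186),(55,48)): print("base",onz(T,(150+z[0]/3,160+z[1]/3),.012))
for z in((510,103),(490,200),(640,234),(660,140)): print("rack",onz(T,(150+z[0]/3,160+z[1]/3),.04))
print("pivot",onz(T,(150+103/3,160+97/3),.118))
```

```text
[([311.4, 261.2], [300, 257, 24, 9, 83]), ([310.8, 278.6], [305, 277, 13, 4, 19])]
bluetop tri (array([ 0.53789032, -0.14252738,  0.08925608]), [np.float64(0.00023968739000930776), np.float64(0.0002396873900091785)]) [ 0.53654893 -0.14150848  0.098     ]
amber tri (array([ 0.51187113, -0.24912839,  0.09405546]), [np.float64(0.000934784442864803), np.float64(0.0009347844428649529)])
knob tri (array([0.5146667 , 0.32005447, 0.12742386]), [np.float64(0.0006024674729532852), np.float64(0.0006024674729532316)])
slot lips z.05 [0.52715836 0.07699497 0.05      ]
base [0.59061611 0.01242645 0.012     ]
base [0.44854932 0.03342482 0.012     ]
base [0.49848889 0.3603847  0.012     ]
base [0.64150611 0.33750542 0.012     ]
rack [ 0.58753407 -0.12906907  0.04      ]
rack [ 0.48897775 -0.10937773  0.04      ]
rack [ 0.45721574 -0.2596039   0.04      ]
rack [ 0.55228414 -0.28062851  0.04      ]
pivot [0.57459153 0.26593821 0.118     ]
```

```bash
cat >> h.py <<'E'
def delta(pos,yaw_y,o=None,cur=None):
    """rows numbers to reach TCP pos, tool down, tool y axis along world angle yaw_y (deg), nearest of the two half turns"""
    o=o or ctrl.get_obs(); A=R.from_rotvec(o["tool_rot"]); p=np.array(o["tool_pos"])
    best=None
    for s in (0,180):
        a=np.radians(yaw_y+s); y=np.array([np.cos(a),np.sin(a),0]); z=np.array([0,0,-1.]); x=np.cross(y,z)
        B=R.from_matrix(np.c_[x,y,z]); rv=np.degrees((A.inv()*B).as_rotvec())/5
        if best is None or np.linalg.norm(rv)<np.linalg.norm(best): best=rv
    d=A.inv().apply(np.array(pos)-p)*100
    return np.round(np.r_[d,best],3)
def st():
    o=ctrl.get_obs(); M=R.from_rotvec(o["tool_rot"]).as_matrix()
    print("t",round(o["t"],2),"p",np.round(o["tool_pos"],4),"yawy",round(np.degrees(np.arctan2(M[1,1],M[0,1])),2),"z",np.round(M[:,2],4),"F",np.round(o["contact_force"],1),"op",round(o["opening"],4),"q",np.round(o["q"],2))
    return o
E
python3 - <<'E'
from h import *
o=st(); print(R.from_rotvec(o["tool_rot"]).as_matrix().round(3))
d=ctrl.get_image("wrist"); K,Rm,c=cam(d); A=R.from_rotvec(o["tool_rot"])
print("cam in tool",A.inv().apply(c-o["tool_pos"]), (A.inv().as_matrix()@Rm.T).round(3))
print(delta((.5379,-.1425,.25),76.3))
E
```

```text
t 0.25 p [0.1743 0.5999 0.2307] yawy 73.8 z [-4.e-04 -9.e-04 -1.e+00] F [-0.9 -0.9 -0.1] op 0.0855 q [ 1.17  0.05  1.61 -0.    1.48 -0.12]
[[-0.96   0.279 -0.   ]
 [ 0.279  0.96  -0.001]
 [ 0.    -0.001 -1.   ]]
cam in tool [ 8.00406339e-02  2.08838157e-05 -1.42874877e-01] [[-0.001 -0.95  -0.313]
 [ 1.    -0.001 -0.   ]
 [ 0.    -0.313  0.95 ]]
[-5.5633e+01 -6.1152e+01 -1.8750e+00 -8.0000e-03 -1.0000e-03 -5.0100e-01]
```

Run:
```python
from h import *
print(delta((.55,.22,.26),81.3))
```

```text
[-4.6679e+01 -2.6005e+01 -2.8980e+00 -8.0000e-03 -2.0000e-03 -1.5010e+00]
```

Request:
apply_moves --pt "-3 -3.5 -1 0 0 -0.3" --pt "-6 -7 -2 0 0 -0.6" --pt "-9 -10 -2.9 0 0 -0.9" --pt "-12 -13.5 -2.9 0 0 -1.2" --pt "-14.8 -16.5 -2.9 0 0 -1.5" --pt "-19 -17.7 -2.9 0 0 -1.5" --pt "-23.5 -19 -2.9 0 0 -1.5" --pt "-28 -20.5 -2.9 0 0 -1.5" --pt "-32.5 -22 -2.9 0 0 -1.5" --pt "-37 -23.3 -2.9 0 0 -1.5" --pt "-41.5 -24.7 -2.9 0 0 -1.5" --pt "-46.7 -26 -2.9 0 0 -1.5" --pt "-46.7 -26 -2.9 0 0 -1.5" --pt "-46.7 -26 -2.9 0 0 -1.5" --pt "-46.7 -26 -2.9 0 0 -1.5"

```text
t: 1.8
tool_pos: [0.5496, 0.2205, 0.2599]
tool_rot: [-0.237, -3.132, 0.001]
contact_force: [-0.1, -0.5, -0.2]
opening: 0.0852
```

Run:
```python
from h import *
import pickle
st(); d=ctrl.get_image("wrist"); pickle.dump(d,open("w1.pkl","wb")); cv2.imwrite("pics/w1.png",d["color"])
st();print(delta((.54,.10,.26),81.3))
```

```text
t 1.8 p [0.5496 0.2205 0.2599] yawy 81.33 z [-9.e-04 -4.e-04 -1.e+00] F [-0.1 -0.5 -0.2] op 0.0852 q [ 0.26 -0.04  1.66 -0.    1.52 -1.16]
t 1.85 p [0.5493 0.2208 0.2601] yawy 81.36 z [-5.e-04 -4.e-04 -1.e+00] F [-0.3  0.2  0.2] op 0.0852 q [ 0.26 -0.04  1.66 -0.    1.52 -1.16]
[-8.890e-01 -1.208e+01  1.300e-02 -5.000e-03 -5.000e-03  1.300e-02]
```

View pics/w1.png

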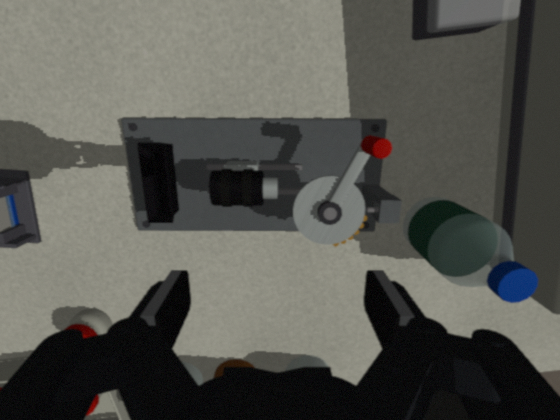

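The slot lies inside the black lips at about (159,182), the knob at (377,147) and the pivot at (330,212). Next I'll take a second viewpoint between the rack and the slot.

Request:
apply_moves --pt "-0.4 -5 0 0 0 0" --pt "-0.8 -10 0 0 0 0" --pt "-1 -15 0 0 0 0" --pt "-1 -20 0 0 0 0" --pt "-1 -24 0 0 0 0" --pt "-1 -24 0 0 0 0" --pt "-1 -24 0 0 0 0" --pt "-1 -24 0 0 0 0"

```text
t: 2.65
tool_pos: [0.523, -0.0166, 0.2604]
tool_rot: [-0.233, -3.133, 0.0]
contact_force: [-0.2, 0.8, 0.3]
opening: 0.0855
```

Run:
```python
from h import *
import pickle
d=ctrl.get_image("wrist"); pickle.dump(d,open("w2.pkl","wb")); cv2.imwrite("pics/w2.png",d["color"])
st();print(delta((.54,-.17,.24),76.3))
```

```text
t 2.7 p [ 0.5231 -0.0165  0.2603] yawy 81.51 z [-2.e-04 -2.e-04 -1.e+00] F [-0.2  0.  -0.2] op 0.0853 q [-0.17 -0.21  1.81 -0.    1.54 -1.6 ]
[-3.9350e+00 -1.4937e+01  2.0350e+00 -2.0000e-03 -1.0000e-03  1.0420e+00]
```

View pics/w2.png

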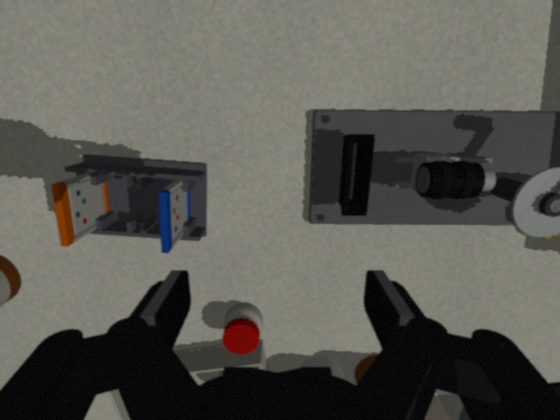

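The blue top edge runs from about (165,188) to (165,250), and the slot is near (357,175). I'll take the third viewpoint close over the rack.

Request:
apply_moves --pt "-1.5 -5 0 0 0 0.3" --pt "-3 -10 0 0 0 0.6" --pt "-4 -15 0 0 0 1" --pt "-4 -15 0 0 0 1" --pt "-4 -15 0 0 0 1" --pt "-4 -15 0 0 0 1"

```text
t: 3.3
tool_pos: [0.5408, -0.169, 0.2602]
tool_rot: [-0.366, -3.12, -0.001]
contact_force: [0.3, -0.1, 0.5]
opening: 0.0852
```

Run:
```python
from h import *
import pickle
d=ctrl.get_image("wrist"); pickle.dump(d,open("w3.pkl","wb")); cv2.imwrite("pics/w3.png",d["color"])
st()
W2=pickle.load(open("w2.pkl","rb"))
for W in(W2,d):
  hsv=cv2.cvtColor(W["color"],cv2.COLOR_BGR2HSV); m=cv2.inRange(hsv,(105,150,60),(125,255,255))
  n,l,s,c=cv2.connectedComponentsWithStats(m)
  for i in range(1,n):
    if s[i][4]>60:
      pts=np.argwhere(l==i)[:,::-1].astype(np.float32); print(c[i].round(1),s[i],cv2.minAreaRect(pts))
x0=max(0,0)
zoom(W2["color"],40,140,180,130,4,"pics/w2r.png"); zoom(W2["color"],300,100,180,130,4,"pics/w2s.png")
```

```text
t 3.35 p [ 0.5408 -0.1688  0.2602] yawy 76.66 z [-3.e-04  4.e-04 -1.e+00] F [-0.   0.6 -0.5] op 0.0854 q [-0.43 -0.1   1.72  0.    1.53 -1.77]
[164.7 219.9] [158 190  14  62 623] ((164.60684204101562, 220.6180877685547), (60.990028381347656, 11.113195419311523), 87.66268920898438)
[34.1 82.6] [   0   25   83  117 4136] ((20.500001907348633, 79.5), (97.93977355957031, 90.78435516357422), 63.43495178222656)
[301.3 181.5] [298 150   8  67 495] ((301.5, 183.0), (66.0, 7.0), 90.0)
```

View pics/w3.png

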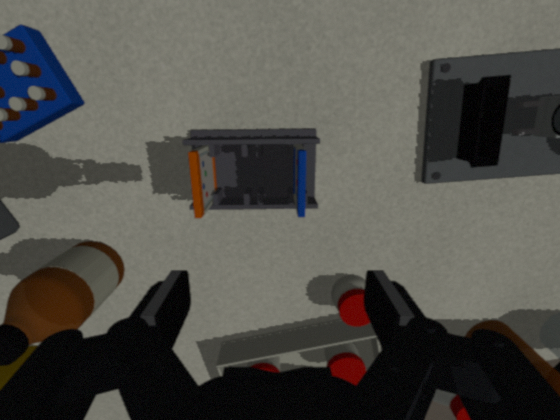

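View pics/w2r.png

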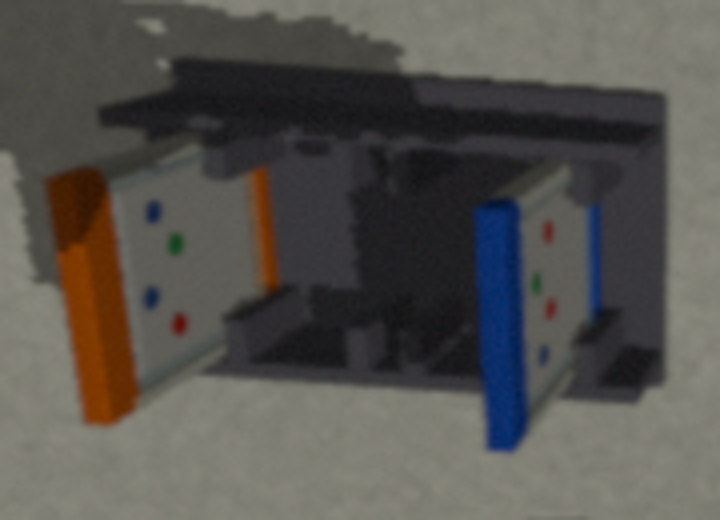

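View pics/w2s.png

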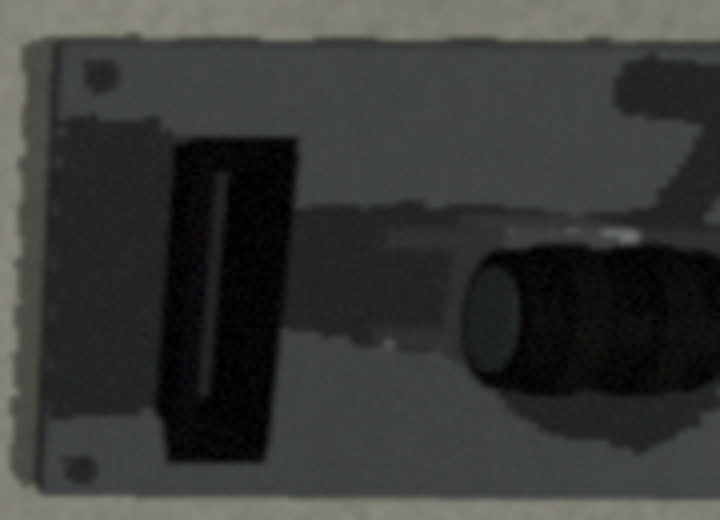

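Run:
```python
from h import *
import pickle
W1,W2,W3=[pickle.load(open(f"w{i}.pkl","rb")) for i in(1,2,3)]
T=pickle.load(open("d0.pkl","rb"))["top"]
def g(im,x,y,w,h,s,n):
    c=(255*(np.clip(im[y:y+h,x:x+w]/90.,0,1))**.5).astype(np.uint8); zoom(c,0,0,w,h,s,n)
g(W2["color"],330,120,60,110,7,"pics/g2.png"); g(W1["color"],120,130,70,110,7,"pics/g1.png"); g(W3["color"],440,60,100,120,6,"pics/g3.png")
g(W3["color"],180,120,150,110,5,"pics/g3r.png")
for W,uv in((W2,(164.7,219.9)),(W3,(301.3,181.5)),(T,(326.1,208.7))): print(onz(W,uv,.098))
print(tri(ray(W2,(164.7,219.9)),ray(W3,(301.3,181.5))))
for W in (W2,W3):
  hsv=cv2.cvtColor(W["color"],cv2.COLOR_BGR2HSV); m=cv2.inRange(hsv,(105,150,60),(125,255,255))
  for r in range(148,254,6):
    xs=np.where(m[r,120:330])[0]+120
    if len(xs): print(r,xs.min(),xs.max(),end="; ")
  print()
```

```text
[ 0.53349358 -0.13944177  0.098     ]
[ 0.53367367 -0.14155298  0.098     ]
[ 0.53654893 -0.14150848  0.098     ]
(array([ 0.53475671, -0.14141436,  0.09353342]), [np.float64(4.6999098503041656e-05), np.float64(4.699909850290796e-05)])
190 167 167; 196 159 189; 202 159 189; 208 159 189; 214 159 189; 220 160 169; 226 160 170; 232 160 170; 238 162 170; 244 162 171; 250 162 168; 
154 298 305; 160 298 305; 166 298 305; 172 298 305; 178 298 305; 184 298 305; 190 298 305; 196 298 304; 202 298 304; 208 298 304; 214 298 303;
```

View pics/g2.png

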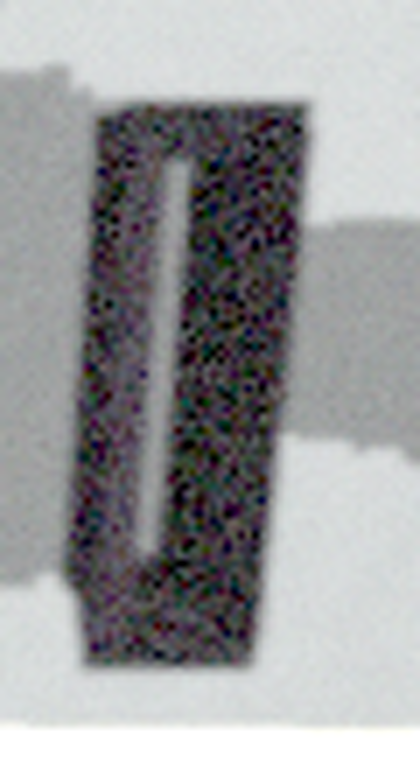

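View pics/g1.png

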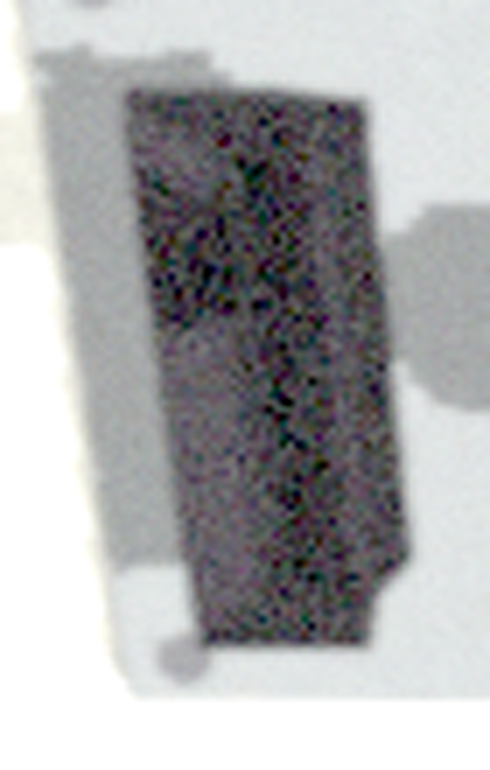

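View pics/g3.png

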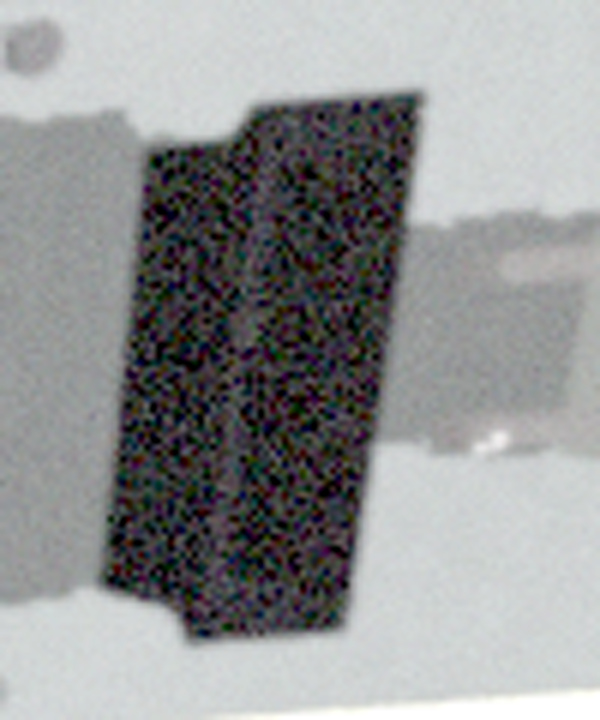

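View pics/g3r.png

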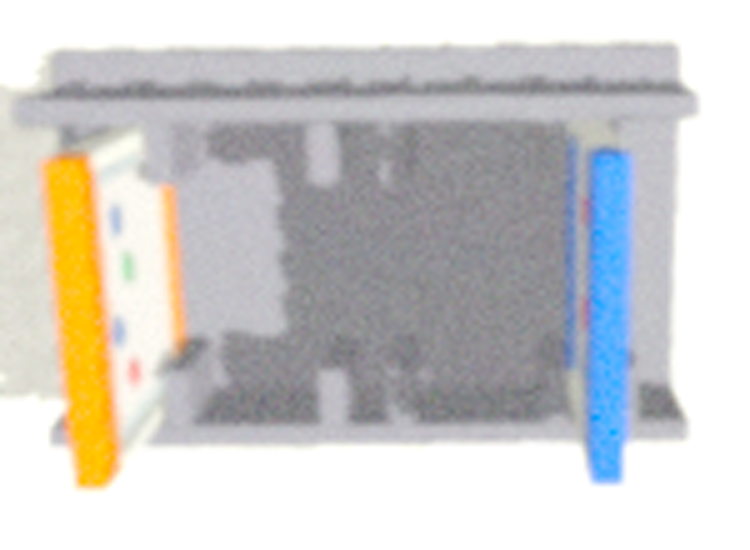

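Run:
```python
from h import *
import pickle
W1,W2,W3=[pickle.load(open(f"w{i}.pkl","rb")) for i in(1,2,3)]
T=pickle.load(open("d0.pkl","rb"))["top"]
def P(W,o,s,pts,z):
    return [onz(W,(o[0]+(x+.5)/s-.5,o[1]+(y+.5)/s-.5),z)[:2].round(4) for x,y in pts]
print("W2 stripe floor",P(W2,(330,120),7,[(178,158),(149,555)],.012))
for z in (.044,.051):
  print(z,"W2 L",P(W2,(330,120),7,[(100,112),(68,570)],z),"R",P(W2,(330,120),7,[(308,105),(250,665)],z))
  print(z,"W1 L",P(W1,(120,130),7,[(130,95),(205,640)],z),"R",P(W1,(120,130),7,[(362,100),(408,560)],z))
  print(z,"W3 L",P(W3,(440,60),6,[(150,150),(100,580)],z),"R",P(W3,(440,60),6,[(422,95),(345,630)],z))
print("blue ends W3",P(W3,(0,0),1,[(301.7,150),(301,216.5)],.098))
print("rack walls W3", P(W3,(180,120),5,[(18,95),(695,95),(55,430),(685,430)],.044))
for W,n in((W1,"w1"),):
  b=[b for b in blobs(W["color"],(0,170,60),(5,255,255)) if b[0][0]>350]; print(b)
# knob top circle centre
print("knob",[onz(W1,b[0][0],.13) for b in b])
print("pivot cap .13",onz(W1,(330,213),.125))
```

```text
W2 stripe floor [array([0.4933, 0.0876]), array([0.5668, 0.077 ])]
0.044 W2 L [array([0.4799, 0.0679]), array([0.5574, 0.056 ])] R [array([0.4839, 0.1017]), array([0.5798, 0.0866])]
0.044 W1 L [array([0.4789, 0.0684]), array([0.5736, 0.0537])] R [array([0.4855, 0.1062]), array([0.5644, 0.0936])]
0.044 W3 L [array([0.4819, 0.0564]), array([0.5589, 0.0435])] R [array([0.484 , 0.1047]), array([0.5801, 0.0901])]
0.051 W2 L [array([0.4792, 0.0664]), array([0.5551, 0.0548])] R [array([0.4831, 0.0997]), array([0.5772, 0.0848])]
0.051 W1 L [array([0.4787, 0.0716]), array([0.5716, 0.0572])] R [array([0.4852, 0.1087]), array([0.5626, 0.0963])]
0.051 W3 L [array([0.4815, 0.0524]), array([0.557 , 0.0397])] R [array([0.4836, 0.0998]), array([0.5778, 0.0854])]
blue ends W3 [array([ 0.5026, -0.1346]), array([ 0.5707, -0.1497])]
rack walls W3 [array([ 0.4652, -0.2621]), array([ 0.5015, -0.1101]), array([ 0.5441, -0.2795]), array([ 0.5803, -0.1278])]
[([381.0, 147.8], [371, 138, 21, 21, 325])]Traceback (most recent call last):
  File "<stdin>", line 17, in <module>
  File "h.py", line 10, in onz
    c,v=ray(d,uv); return c+v*(z-c[2])/v[2]
        ~~~^^^^^^
  File "h.py", line 8, in ray
    K,Rm,c=cam(d); v=Rm.T@np.linalg.inv(K)@np.array([uv[0],uv[1],1.]); return c,v/np.linalg.norm(v)
                                                     ~~^^^
TypeError: 'float' object is not subscriptable
```

Run:
```python
from h import *
st();print(delta((.536,-.1418,.13),76.6));print(delta((.536,-.1418,.058),76.6))
```

```text
t 3.35 p [ 0.5408 -0.1688  0.2602] yawy 76.66 z [-3.e-04  4.e-04 -1.e+00] F [-0.   0.6 -0.5] op 0.0854 q [-0.43 -0.1   1.72  0.    1.53 -1.77]
[ 1.0830e+00  2.5160e+00  1.3025e+01  4.0000e-03 -5.0000e-03  1.1000e-02]
[ 1.0800e+00  2.5140e+00  2.0225e+01  4.0000e-03 -5.0000e-03  1.1000e-02]
```

Request:
apply_moves --pt "0.5 1.2 4 0 0 0" --pt "1.08 2.5 8 0 0 0" --pt "1.08 2.5 11 0 0 0" --pt "1.08 2.5 13 0 0 0" --pt "1.08 2.5 13 0 0 0" --pt "1.08 2.5 13 0 0 0" --pt "1.08 2.5 13 0 0 0" --grip 0.45 --squeeze 40

```text
t: 4.05
tool_pos: [0.5373, -0.1418, 0.1325]
tool_rot: [0.363, 3.118, -0.001]
contact_force: [-0.3, -2.1, 0.6]
opening: 0.0468
```

Run:
```python
from h import *
d=ctrl.get_image("wrist"); cv2.imwrite("pics/w4.png",d["color"])
st();print(delta((.536,-.1418,.058),76.6))
```

```text
t 4.1 p [ 0.5374 -0.1421  0.1326] yawy 76.7 z [ 0.0032 -0.001  -1.    ] F [0.  0.  0.6] op 0.0469 q [-0.39 -0.03  1.87  0.    1.3  -1.73]
[ 1.630e-01 -1.000e-03  7.459e+00 -3.000e-03  3.800e-02  1.900e-02]
```

View pics/w4.png

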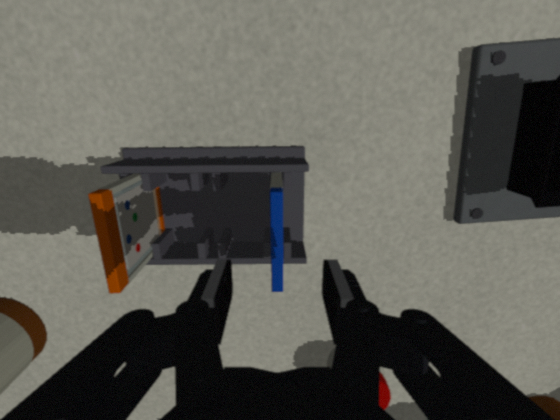

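The blue edge at column 277 is centred between the fingertips, which sit at about 233 and 322. Descending.

Request:
apply_moves --pt "0.1 0 2 0 0.04 0" --pt "0.15 0 4 0 0.04 0" --pt "0.16 0 6 0 0.04 0" --pt "0.16 0 7.4 0 0.04 0" --pt "0.16 0 7.4 0 0.04 0" --pt "0.16 0 7.4 0 0.04 0" --pt "0.16 0 7.4 0 0.04 0"

```text
t: 4.8
tool_pos: [0.5372, -0.1422, 0.0602]
tool_rot: [0.364, 3.118, -0.001]
contact_force: [-0.8, -0.4, 0.1]
opening: 0.0466
```

Run:
```python
from h import *
st()
```

```text
t 4.8 p [ 0.5372 -0.1422  0.0602] yawy 76.7 z [ 0.0023 -0.0012 -1.    ] F [-0.8 -0.4  0.1] op 0.0466 q [-0.39  0.06  1.91 -0.    1.17 -1.73]
```

Good. Closing on the plate.

Request:
apply_moves --pt "0 0 0.1 0 0 0" --pt "0 0 0.1 0 0 0" --pt "0 0 0.1 0 0 0" --pt "0 0 0.1 0 0 0" --pt "0 0 0.1 0 0 0" --pt "0 0 0.1 0 0 0" --pt "0 0 0.1 0 0 0" --pt "0 0 0.1 0 0 0" --grip 1 --squeeze 60

```text
t: 5.6
tool_pos: [0.5377, -0.1425, 0.06]
tool_rot: [0.364, 3.117, -0.002]
contact_force: [-0.1, -0.5, 5.9]
opening: 0.0073
```

Run:
```python
from h import *
st()
```

```text
t 5.6 p [ 0.5377 -0.1425  0.06  ] yawy 76.69 z [ 0.0035 -0.0017 -1.    ] F [-0.1 -0.5  5.9] op 0.0073 q [-0.39  0.06  1.91 -0.    1.17 -1.73]
```

Request:
apply_moves --pt "0 0 -1 0 0.02 0" --pt "0 0 -2.5 0 0.02 0" --pt "0 0 -4 0 0.03 0" --pt "0 0 -6 0 0.04 0" --pt "0 0 -8 0 0.04 0" --pt "0 0 -10 0 0.04 0" --pt "0 0 -12 0 0.04 0" --pt "0 0 -14 0 0.04 0" --pt "0 0 -14 0 0.04 0" --pt "0 0 -14 0 0.04 0" --pt "0 0 -14 0 0.04 0"

```text
t: 6.7
tool_pos: [0.5365, -0.1419, 0.1987]
tool_rot: [-0.364, -3.118, 0.0]
contact_force: [-0.2, 0.1, -1.1]
opening: 0.0071
```

Run:
```python
from h import *
import pickle
d=ctrl.get_image("wrist"); pickle.dump(d,open("w5.pkl","wb")); cv2.imwrite("pics/w5.png",d["color"])
s=ctrl.get_image("side"); zoom(s["color"],200,100,180,220,2.7,"pics/s5.png")
st();print(delta((.528,.079,.19),81.2))
```

```text
t 6.8 p [ 0.5364 -0.1419  0.1983] yawy 76.69 z [-2.5e-03  2.0e-04 -1.0e+00] F [-0.7  0.1 -1.7] op 0.0074 q [-0.39 -0.09  1.81 -0.    1.42 -1.73]
[ 5.9000e+00  2.1303e+01  8.4000e-01 -3.0000e-03 -2.9000e-02 -9.0100e-01]
```

View pics/w5.png

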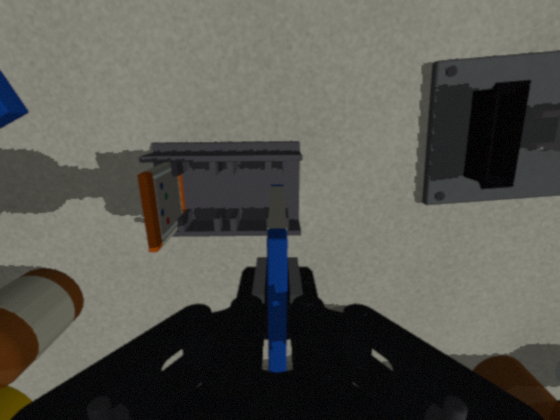

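View pics/s5.png

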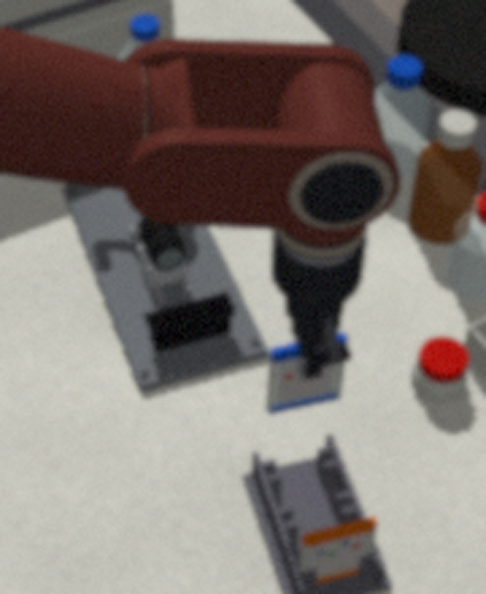

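Run:
```python
from h import *
import pickle
d=pickle.load(open("w5.pkl","rb")); o=ctrl.get_obs(); A=R.from_rotvec(o["tool_rot"])
hsv=cv2.cvtColor(d["color"],cv2.COLOR_BGR2HSV); m=cv2.inRange(hsv,(105,150,40),(125,255,255))
for r in range(180,400,8):
    xs=np.where(m[r,230:330])[0]+230
    if len(xs): print(r,xs.min(),xs.max(),end="; ")
for z in(.234,.236,.238):
    P=[onz(d,uv,z) for uv in((277.5,229.5),(277.5,370.5))]
    print([A.inv().apply(p-o["tool_pos"]).round(4) for p in P])
# slot from here
zoom((255*(np.clip(d["color"]/90.,0,1))**.5).astype(np.uint8),420,50,140,160,4,"pics/g5.png")
```

```text
236 268 285; 244 268 286; 252 268 286; 260 267 287; 268 267 287; 276 267 287; 284 267 287; 292 267 286; 300 268 286; 308 268 286; 316 268 286; 324 268 285; 332 268 286; 340 269 285; 348 270 285; 356 269 285; 364 269 285; 372 273 281; [array([ 0.0379,  0.0002, -0.0356]), array([-0.0302,  0.0002, -0.0357])]
[array([ 0.0386,  0.0002, -0.0376]), array([-0.0282,  0.0002, -0.0377])]
[array([ 0.0394,  0.0002, -0.0396]), array([-0.0261,  0.0002, -0.0397])]
```

View pics/g5.png

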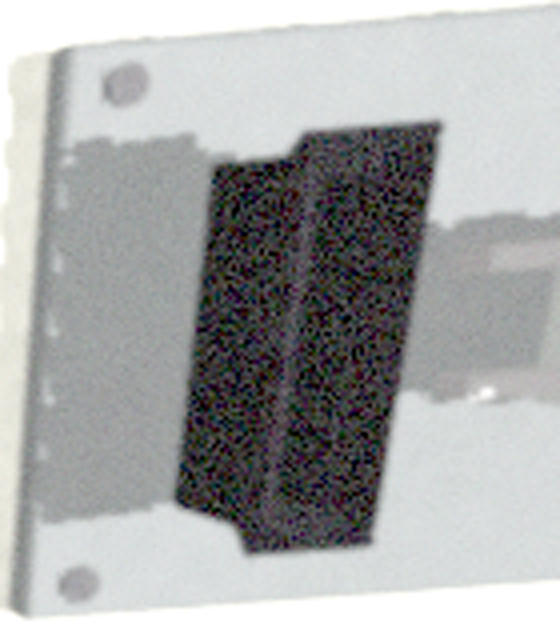

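Run:
```python
from h import *
import pickle
d=pickle.load(open("w5.pkl","rb")); o=ctrl.get_obs(); A=R.from_rotvec(o["tool_rot"])
K,Rm,c=cam(d); ct=A.inv().apply(c-o["tool_pos"]); Rt=A.inv().as_matrix()@Rm.T
print(ct)
def tool_at(uv,zt):
    v=Rt@np.linalg.inv(K)@np.array([*uv,1.]); return (ct+v*(zt-ct[2])/v[2]).round(4)
print("bottom near edge", [tool_at((277.5,r),.052) for r in (184,186,188)])
im=cv2.imread("pics/w4.png"); hsv=cv2.cvtColor(im,cv2.COLOR_BGR2HSV); m=cv2.inRange(hsv,(105,150,40),(125,255,255))
r=np.where(m[:,277])[0]; r=r[(r>150)&(r<320)]; print(r.min(),r.max())
# w4: TCP z .1326 -> plate top .098 : tool z=+.0346 ; TCP x .5374
for rr in (r.min()-.5,r.max()+.5): print("w4",tool_at((277.5,rr),.0346))
W3=pickle.load(open("w3.pkl","rb"))
for rr in(150,216.5): print("w3", tool_at((301.5,rr),.2602-.098))
zoom(d["color"],240,170,80,220,2.7,"pics/z5.png")
```

```text
[ 8.01143529e-02  1.21150479e-05 -1.43174127e-01]
bottom near edge [array([0.0356, 0.0004, 0.052 ]), array([0.0342, 0.0004, 0.052 ]), array([0.0329, 0.0004, 0.052 ])]
188 290
w4 [0.0374 0.0003 0.0346]
w4 [-0.0339  0.0003  0.0346]
w3 [0.0449 0.0244 0.1622]
w3 [-0.025   0.0261  0.1622]
```

View pics/z5.png

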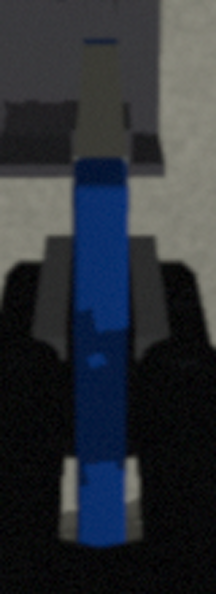

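Run:
```python
from h import *
import pickle
d=pickle.load(open("w5.pkl","rb")); o=ctrl.get_obs(); A=R.from_rotvec(o["tool_rot"])
K,Rm,c=cam(d); ct=A.inv().apply(c-o["tool_pos"]); Rt=A.inv().as_matrix()@Rm.T
def tool_at(uv,zt):
    v=Rt@np.linalg.inv(K)@np.array([*uv,1.]); return (ct+v*(zt-ct[2])/v[2]).round(4)
for zt in(-.038,-.040): print([tool_at((277.5,r),zt)[0] for r in(238.5,372)])
im=cv2.imread("pics/w4.png"); print(im[184:200,277].tolist()); print(im[286:294,277].tolist())
W3=pickle.load(open("w3.pkl","rb"))["color"]; print(W3[146:160,301].tolist(),W3[212:220,301].tolist())
print(d["color"][226:246,277,0].tolist(),d["color"][180:192,277].tolist())
```

```text
[np.float64(0.0352), np.float64(-0.0288)]
[np.float64(0.036), np.float64(-0.0267)]
[[54, 60, 59], [56, 60, 61], [54, 58, 57], [52, 44, 39], [54, 32, 21], [51, 19, 1], [52, 19, 0], [69, 30, 7], [94, 40, 12], [108, 48, 12], [112, 51, 15], [112, 49, 12], [110, 45, 5], [111, 47, 8], [110, 46, 5], [111, 47, 13]]
[[109, 47, 10], [110, 47, 12], [110, 48, 14], [111, 49, 16], [110, 50, 18], [110, 73, 62], [119, 117, 115], [122, 132, 132]]
[[50, 54, 54], [48, 53, 53], [48, 51, 49], [46, 35, 29], [60, 27, 14], [87, 39, 13], [96, 39, 6], [100, 44, 16], [100, 45, 9], [100, 44, 14], [101, 45, 16], [101, 45, 13], [101, 44, 14], [100, 45, 11]] [[101, 42, 11], [100, 43, 12], [99, 40, 8], [100, 43, 13], [100, 58, 43], [101, 92, 87], [106, 113, 114], [109, 119, 119]]
[51, 52, 51, 48, 52, 49, 50, 51, 51, 51, 53, 55, 70, 86, 101, 106, 106, 105, 106, 107] [[62, 59, 59], [61, 57, 57], [61, 59, 60], [61, 56, 54], [55, 42, 36], [51, 31, 24], [51, 45, 41], [52, 54, 54], [53, 60, 59], [55, 59, 59], [52, 58, 57], [54, 59, 59]]
```

The plate hangs centred in the grip, with an in-plane offset under 1 mm and no tilt. Moving over the slot.

Run:
```python
from h import *
print(delta((.529,.0785,.165),81.1))
```

```text
[ 5.7850e+00  2.1279e+01  3.3400e+00 -3.0000e-03 -2.9000e-02 -8.8100e-01]
```

Request:
apply_moves --pt "1.2 4 0 0 0 -0.2" --pt "2.4 8 0 0 0 -0.4" --pt "3.6 12 0.5 0 0 -0.6" --pt "4.5 16 1.5 0 0 -0.8" --pt "5.3 19 2.5 0 0 -0.88" --pt "5.8 21.3 3.3 0 0 -0.88" --pt "5.8 21.3 3.3 0 0 -0.88" --pt "5.8 21.3 3.3 0 0 -0.88" --pt "5.8 21.3 3.3 0 0 -0.88" --pt "5.8 21.3 3.3 0 0 -0.88"

```text
t: 7.8
tool_pos: [0.5292, 0.0778, 0.1658]
tool_rot: [-0.246, -3.13, 0.0]
contact_force: [0.5, -0.6, -1.4]
opening: 0.007
```

Run:
```python
from h import *
import pickle
d=ctrl.get_image("wrist"); pickle.dump(d,open("w6.pkl","wb")); cv2.imwrite("pics/w6.png",d["color"])
zoom((255*(np.clip(d["color"]/90.,0,1))**.5).astype(np.uint8),210,90,140,180,3.3,"pics/g6.png")
st();print(delta((.529,.0785,.064),81.1))
```

```text
t 7.85 p [0.5292 0.0778 0.1658] yawy 81.01 z [-0.0018  0.     -1.    ] F [ 0.2 -0.4 -1. ] op 0.0073 q [ 0.01 -0.11  1.89  0.    1.37 -1.41]
[ 1.600e-02  6.700e-02  1.018e+01 -3.000e-03 -2.100e-02 -1.800e-02]
```

View pics/w6.png

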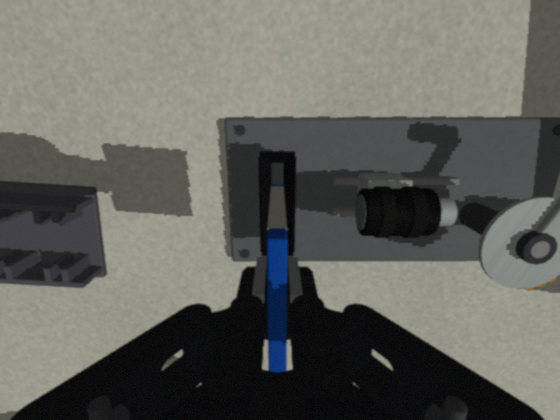

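View pics/g6.png

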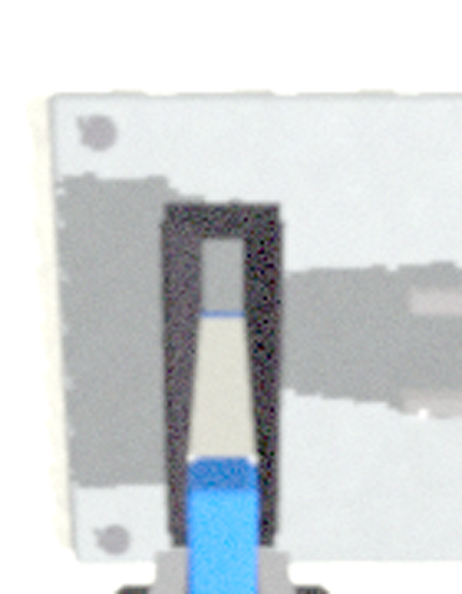

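Run:
```python
from h import *
import pickle
d=pickle.load(open("w6.pkl","rb")); o=ctrl.get_obs(); A=R.from_rotvec(o["tool_rot"])
def ta(u,v,z):
    u=210+(u+.5)/3.3-.5; v=90+(v+.5)/3.3-.5
    return A.inv().apply(onz(d,(u,v),z)-o["tool_pos"]).round(4)
im=d["color"].astype(int).sum(2); print(im[158:168,277].tolist(), im[172,262:296].tolist(), im[166,262:296].tolist())
print("floor near end L,R",ta(203,238,.012),ta(245,238,.012))
print("floor lower row L,R",ta(203,300,.012),ta(245,300,.012))
print("lip near L,R",ta(165,205,.051),ta(280,205,.051))
print("plate bottom near",ta(222,314,.1658-.052))
```

```text
[34, 21, 28, 41, 68, 116, 132, 137, 132, 141] [44, 37, 46, 42, 42, 51, 48, 43, 56, 86, 119, 134, 134, 138, 132, 136, 130, 135, 129, 135, 127, 84, 30, 21, 23, 19, 39, 3, 25, 28, 27, 22, 38, 86] [52, 43, 38, 39, 21, 42, 55, 53, 59, 95, 121, 120, 132, 135, 133, 132, 128, 131, 134, 132, 130, 79, 44, 30, 23, 26, 6, 1, 15, 12, 29, 40, 42, 102]
floor near end L,R [ 0.0347 -0.0056  0.1539] [0.0347 0.0068 0.1539]
floor lower row L,R [ 0.016  -0.0058  0.1538] [0.016  0.0069 0.1538]
lip near L,R [ 0.049  -0.0145  0.1149] [0.049  0.0147 0.1149]
plate bottom near [ 0.0351 -0.      0.0521]
```

Close up, the slot is within about 1 mm of the plate: about +1 mm along tool x and +0.3 mm along y. Lowering the plate.

Request:
apply_moves --pt "0.05 0.03 2 0 -0.02 0" --pt "0.1 0.03 4 0 -0.02 0" --pt "0.1 0.03 5.5 0 -0.02 0" --pt "0.1 0.03 6.5 0 -0.02 0" --pt "0.1 0.03 7.2 0 -0.02 0" --pt "0.1 0.03 7.8 0 -0.02 0" --pt "0.1 0.03 8.2 0 -0.02 0" --pt "0.1 0.03 8.2 0 -0.02 0"

```text
t: 8.65
tool_pos: [0.5281, 0.0783, 0.0836]
tool_rot: [-0.246, -3.132, 0.0]
contact_force: [0.2, 0.3, -0.6]
opening: 0.0076
```

Run:
```python
from h import *
o=st(); print(delta((.5282,.0783,.064),81.1), o["wrist_torque"])
```

```text
t 8.65 p [0.5281 0.0783 0.0836] yawy 81.01 z [-4.e-04 -2.e-04 -1.e+00] F [ 0.2  0.3 -0.6] op 0.0076 q [ 0.01 -0.02  1.95 -0.    1.22 -1.41]
[-1.100e-02  1.000e-03  1.958e+00 -3.000e-03 -4.000e-03 -1.700e-02] [ 0.00914615  0.01246848 -0.05199258]
```

The bottom edge is about 20 mm above the floor, already inside the slot mouth, and there's no contact force. Continuing down.

Request:
apply_moves --pt "0 0 0.5 0 0 0" --pt "0 0 0.9 0 0 0" --pt "0 0 1.2 0 0 0" --pt "0 0 1.5 0 0 0" --pt "0 0 1.8 0 0 0" --pt "0 0 2 0 0 0" --pt "0 0 2.15 0 0 0" --pt "0 0 2.15 0 0 0"

```text
t: 9.45
tool_pos: [0.5285, 0.0784, 0.0641]
tool_rot: [-0.246, -3.131, 0.001]
contact_force: [-5.2, 0.5, 9.5]
opening: 0.0073
```

Run:
```python
from h import *
o=st(); d=ctrl.get_image("wrist"); zoom(np.clip(d["color"]*1.8,0,255).astype(np.uint8),180,90,240,300,2,"pics/w7.png")
s=ctrl.get_image("side"); zoom(np.clip(s["color"]*1.0,0,255).astype(np.uint8),210,120,130,140,4,"pics/s7.png")
```

```text
t 9.45 p [0.5285 0.0784 0.0641] yawy 81.02 z [-9.e-04 -3.e-04 -1.e+00] F [-5.2  0.5  9.5] op 0.0073 q [ 0.01  0.    1.96 -0.    1.18 -1.41]
```

View pics/w7.png

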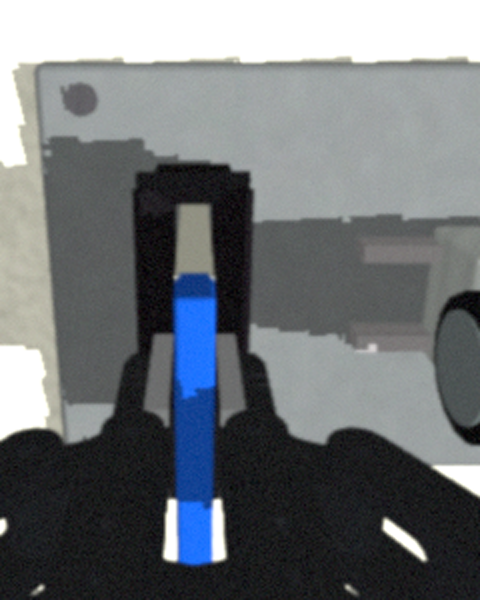

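View pics/s7.png

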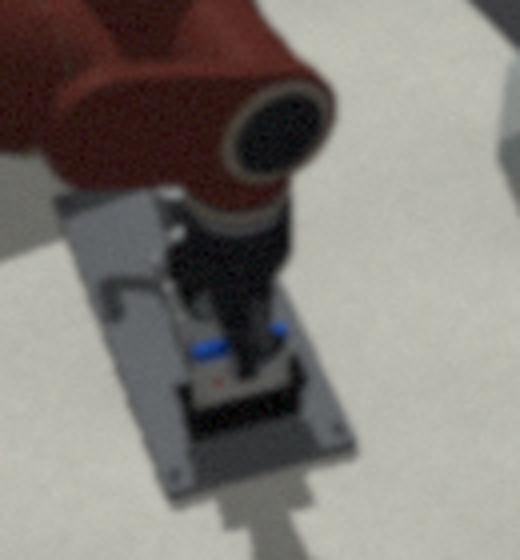

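The force reads 9.5 N upward at the expected seated height, so it looks like floor contact. There's also a −5 N x force from one end. I'll shift a little toward the robot and press to make sure it's fully down.

Request:
apply_moves --pt "0.1 0 0.1 0 0 0" --pt "0.15 0 0.2 0 0 0" --pt "0.15 0 0.35 0 0 0" --pt "0.15 0 0.35 0 0 0" --pt "0.15 0 0.35 0 0 0"

```text
t: 10.05
tool_pos: [0.5283, 0.0786, 0.064]
tool_rot: [0.246, 3.131, -0.001]
contact_force: [-6.8, -0.5, 17.1]
opening: 0.0074
```

Run:
```python
from h import *
o=st()
```

```text
t 10.05 p [0.5283 0.0786 0.064 ] yawy 81.03 z [ 8.e-04 -6.e-04 -1.e+00] F [-6.8 -0.5 17.1] op 0.0074 q [ 0.01  0.    1.96 -0.    1.18 -1.41]
```

Height is unchanged under 17 N, so it's on the floor. Relax the push and release.

Request:
apply_moves --pt "0 0 0 0 0 0" --pt "0 0 0 0 0 0" --pt "0 0 0 0 0 0" --pt "0 0 0 0 0 0" --pt "0 0 0 0 0 0" --pt "0 0 0 0 0 0" --grip 0.5

```text
t: 10.65
tool_pos: [0.5281, 0.0786, 0.0636]
tool_rot: [0.246, 3.132, -0.001]
contact_force: [0.2, -0.2, 0.0]
opening: 0.0426
```

Request:
apply_moves --pt "0 0 -1 0 0 0" --pt "0 0 -3 0 0 0" --pt "0 0 -5 0 0 0" --pt "0 0 -8 0 0 0" --pt "0 0 -12 0 0 0" --pt "0 0 -16 0 0 0" --pt "0 0 -20 0 0 0" --pt "0 0 -20 0 0 0" --pt "0 0 -20 0 0 0" --pt "0 0 -20 0 0 0"

```text
t: 11.65
tool_pos: [0.5273, 0.0787, 0.2625]
tool_rot: [-0.246, -3.13, 0.001]
contact_force: [-1.0, -0.0, -0.6]
opening: 0.0428
```

Run:
```python
from h import *
import pickle
o=st(); d=ctrl.get_image("wrist"); pickle.dump(d,open("w8.pkl","wb"));cv2.imwrite("pics/w8.png",d["color"])
print(delta((.50,.24,.27),81.1))
```

```text
t 11.65 p [0.5273 0.0787 0.2625] yawy 81.03 z [-1.7e-03 -6.0e-04 -1.0e+00] F [-1.  -0.  -0.6] op 0.0428 q [ 0.01 -0.18  1.79 -0.    1.54 -1.41]
[ 5.1940e+00  1.5509e+01 -8.1700e-01 -1.2000e-02 -3.0000e-02 -1.4000e-02]
```

View pics/w8.png

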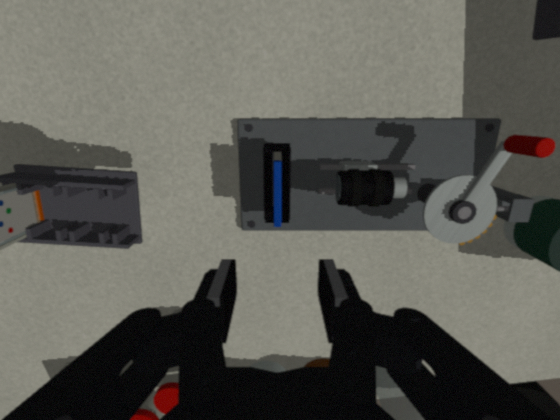

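The plate stands in the slot, upright, with its blue edge at (277,192). I'll get a second view nearer the lever for the knob, the pivot and the plate height.

Request:
apply_moves --pt "0 5 0 0 0 0" --pt "0 10 0 0 0 0" --pt "0 15 0 0 0 0" --pt "0.5 19 0 0 0 0" --pt "1 21 0 0 0 0" --pt "1 21 0 0 0 0" --pt "1 21 0 0 0 0" --pt "1 21 0 0 0 0"

```text
t: 12.5
tool_pos: [0.5498, 0.2866, 0.2607]
tool_rot: [-0.247, -3.128, 0.003]
contact_force: [-0.3, -0.1, -0.1]
opening: 0.0423
```

Run:
```python
from h import *
import pickle
o=st(); d=ctrl.get_image("wrist"); pickle.dump(d,open("w9.pkl","wb"));cv2.imwrite("pics/w9.png",d["color"])
W8=pickle.load(open("w8.pkl","rb")); W1=pickle.load(open("w1.pkl","rb"))
for W in(W8,d):
  print([b for b in blobs(W["color"],(105,150,60),(125,255,255),60)])
for W in(W1,W8,d): print([b for b in blobs(W["color"],(0,150,40),(5,255,255),60)])
zoom(d["color"],220,90,160,160,3.5,"pics/z9.png")
```

```text
t 12.5 p [0.5498 0.2866 0.2607] yawy 80.97 z [-0.0043 -0.0015 -1.    ] F [-0.3 -0.1 -0.1] op 0.0423 q [ 0.36  0.03  1.59  0.    1.53 -1.05]
[([277.4, 192.9], [273, 161, 9, 66, 527])]
[([80.2, 204.5], [68, 172, 25, 64, 767]), ([440.2, 289.6], [418, 270, 45, 40, 1319])]
[([377.3, 146.4], [361, 135, 31, 24, 475]), ([83.6, 330.2], [66, 324, 31, 15, 193]), ([92.4, 405.1], [86, 394, 12, 21, 95])]
[([531.1, 145.6], [504, 135, 51, 23, 736]), ([166.6, 397.5], [154, 383, 25, 31, 566]), ([144.0, 415.3], [130, 409, 29, 11, 199])]
[([305.5, 157.9], [295, 147, 22, 23, 362]), ([36.4, 348.7], [16, 331, 42, 36, 1139]), ([26.4, 396.6], [19, 390, 17, 15, 77])]
```

View pics/w9.png

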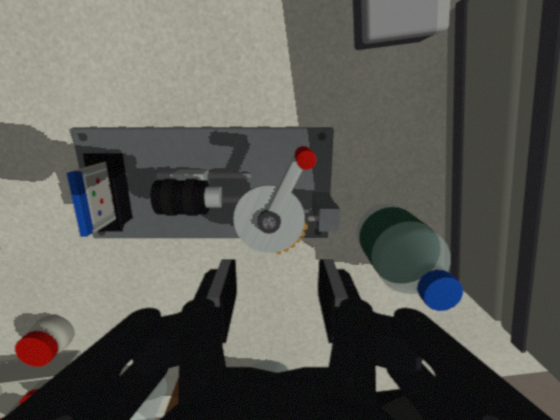

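View pics/z9.png

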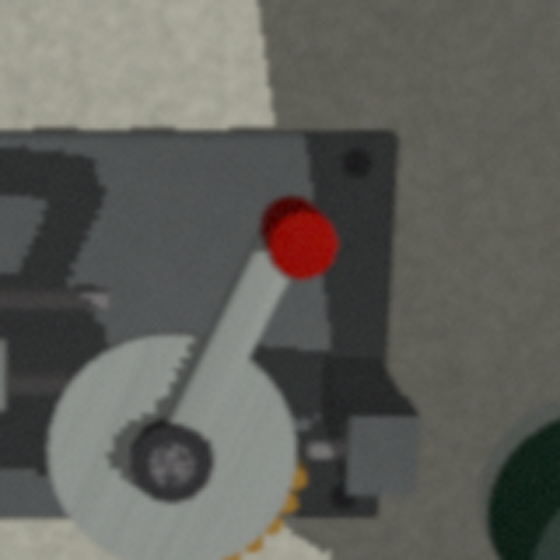

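Run:
```python
from h import *
import pickle
W1,W8,W9=[pickle.load(open(f"w{i}.pkl","rb")) for i in(1,8,9)]
def top(W,box):
    x,y,w,h=box; c=W["color"][y:y+h,x:x+w]; m=((c[:,:,2]>125)&(c[:,:,1]<70)).astype(np.uint8)
    p=np.argwhere(m)[:,::-1]+[x,y]; return p.mean(0),len(p),p.max(0)-p.min(0)+1,cv2.minEnclosingCircle(p.astype(np.float32))
for n,W,b in(("W1",W1,(355,130,45,35)),("W9",W9,(285,140,40,35)),("W8",W8,(500,130,58,35))): print(n,top(W,b),W["color"][b[1]:b[1]+b[3],b[0]:b[0]+b[2],2].max())
k1=top(W1,(355,130,45,35))[3][0]; k9=top(W9,(285,140,40,35))[3][0]
print("tri knob top",tri(ray(W1,k1),ray(W9,k9)), onz(W9,k9,.136),onz(W1,k1,.136))
p9=(268.6,222.0)
print("pivot",[onz(W9,p9,z) for z in(.118,.13)],tri(ray(W9,p9),ray(W1,(330,212.5)),ray(W8,(464.5,212))))
print("plate blue top",tri(ray(W8,(277.3,194)),ray(W9,(76,204))))
zoom(W1["color"],285,120,120,130,4,"pics/z1.png")
```

```text
W1 (array([385.1641791 , 147.73134328]), 134, array([14, 15]), ((383.9888916015625, 147.87777709960938), 7.724058151245117)) 135
W9 (array([306.3540856 , 159.64202335]), 257, array([18, 18]), ((306.21429443359375, 159.60714721679688), 9.046819686889648)) 150
W8 (array([548.68888889, 146.7       ]), 90, array([13, 14]), ((547.021728515625, 146.13768005371094), 7.1540374755859375)) 129
tri knob top (array([0.51193663, 0.31788271, 0.14170987]), [np.float64(1.943657647576549e-05), np.float64(1.9436576475819014e-05)]) [0.51280167 0.31828567 0.136     ] [0.51286149 0.31974877 0.136     ]
pivot [array([0.57136084, 0.27438594, 0.118     ]), array([0.56716043, 0.27543532, 0.13      ])] (array([0.57809416, 0.27271108, 0.09834793]), [np.float64(0.00014299016201292674), np.float64(0.0003677167272580827), np.float64(0.00022515151362305803)])
plate blue top (array([0.52614114, 0.07911501, 0.1028132 ]), [np.float64(0.00031666464298114286), np.float64(0.0003166646429811177)])
```

View pics/z1.png

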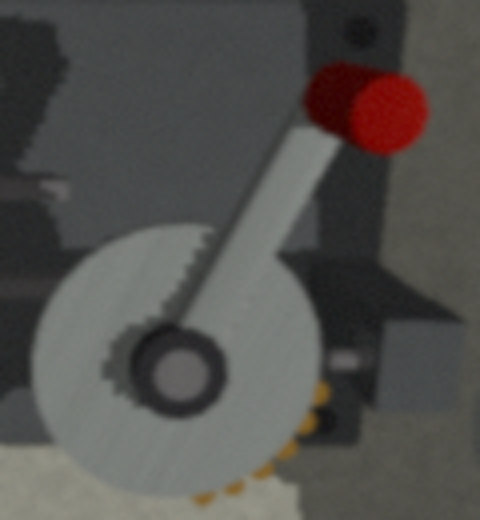

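Blue top edge at 102.8 mm, so the plate is fully down. The pivot measures (0.578, 0.273), and slot plus offset predicts (0.579, 0.273). The knob is 80 mm from it, at about (0.513, 0.319). The rest direction is about 145°, so I'll grip along the tangent with tool y at 55°.

Run:
```python
from h import *
print(delta((.513,.319,.16),55.2),delta((.513,.319,.102),55.2))
T=ctrl.get_image("top"); print("clear bottle cap",onz(T,(125.6,162.7),.165))
```

```text
[ 4.124  2.648 10.113 -0.029 -0.034  5.149] [ 4.105  2.658 15.913 -0.029 -0.034  5.149]
clear bottle cap [0.64765866 0.42270013 0.165     ]
```

Request:
apply_moves --pt "1 0.7 0 0 0 1.3" --pt "2 1.4 0 0 0 2.6" --pt "3 2 0 0 0 3.9" --pt "4.1 2.65 2 0 0 5.15" --pt "4.1 2.65 5 0 0 5.15" --pt "4.1 2.65 8 0 0 5.15" --pt "4.1 2.65 10 0 0 5.15" --pt "4.1 2.65 10 0 0 5.15" --pt "4.1 2.65 10 0 0 5.15" --pt "4.1 2.65 10 0 0 5.15"

```text
t: 13.6
tool_pos: [0.5146, 0.3191, 0.1636]
tool_rot: [-0.941, -2.997, -0.0]
contact_force: [-0.2, 0.3, 0.0]
opening: 0.0428
```

Run:
```python
from h import *
o=st(); d=ctrl.get_image("wrist"); cv2.imwrite("pics/w10.png",d["color"])
print(delta((.513,.319,.104),55.2))
A=R.from_rotvec(o["tool_rot"])
c=d["color"]; m=((c[:,:,2]>90)&(c[:,:,1]<60)).astype(np.uint8); n,l,s,cc=cv2.connectedComponentsWithStats(m)
for i in range(1,n):
    if s[i][4]>100: print(cc[i],s[i], onz(d,cc[i],.136), A.inv().apply(onz(d,cc[i],.136)-o["tool_pos"]))
```

```text
t 13.6 p [0.5146 0.3191 0.1636] yawy 55.16 z [-2.e-04  4.e-04 -1.e+00] F [-0.2  0.3  0. ] op 0.0428 q [ 0.43  0.06  1.72  0.    1.36 -0.53]
[ 1.200e-01 -1.230e-01  5.976e+00  6.000e-03 -3.000e-03 -7.000e-03]
[276.8005997  237.97001499] [260 216  29  43 667] [0.50832015 0.32352063 0.136     ] [ 7.67963636e-03 -1.01620881e-05  2.75930466e-02]
```

View pics/w10.png

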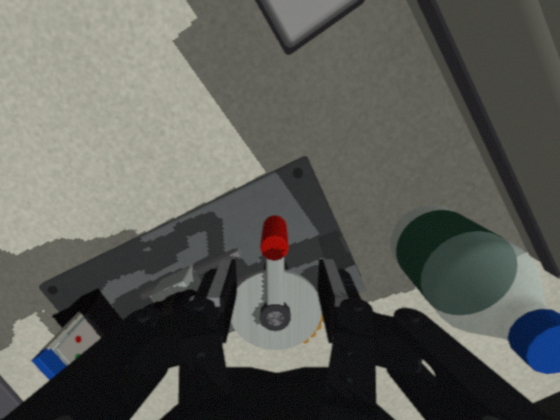

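The knob at column 277 is midway between the fingers and the lever arm lies along the tool's x axis. Descending around it and gripping.

Request:
apply_moves --pt "0.15 0 2 0 0 0" --pt "0.15 0 4 0 0 0" --pt "0.15 0 5.2 0 0 0" --pt "0.15 0 6 0 0 0" --pt "0.15 0 6 0 0 0" --pt "0.15 0 6 0 0 0"

```text
t: 14.25
tool_pos: [0.514, 0.3204, 0.1046]
tool_rot: [0.94, 2.997, 0.002]
contact_force: [0.7, -0.3, 0.1]
opening: 0.0428
```

Run:
```python
from h import *
o=st(); d=ctrl.get_image("wrist"); zoom(d["color"],180,160,200,200,3,"pics/w11.png")
```

```text
t 14.25 p [0.514  0.3204 0.1046] yawy 55.16 z [ 0.0012  0.0011 -1.    ] F [ 0.7 -0.3  0.1] op 0.0428 q [ 0.43  0.12  1.77  0.    1.26 -0.53]
```

View pics/w11.png

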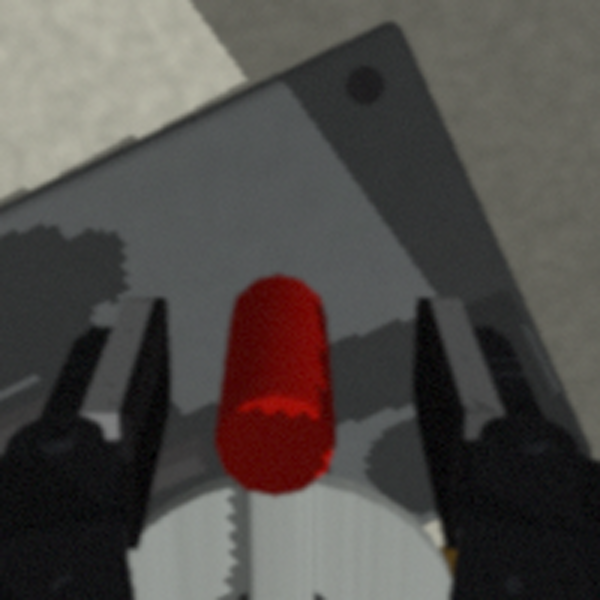

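Request:
apply_moves --pt "0 -0.1 0.15 0 0 0" --pt "0 -0.1 0.15 0 0 0" --pt "0 -0.1 0.15 0 0 0" --pt "0 -0.1 0.15 0 0 0" --pt "0 -0.1 0.15 0 0 0" --pt "0 -0.1 0.15 0 0 0" --pt "0 -0.1 0.15 0 0 0" --grip 1 --squeeze 40

```text
t: 15.0
tool_pos: [0.513, 0.3183, 0.1044]
tool_rot: [0.94, 2.997, -0.003]
contact_force: [-5.7, -6.4, 6.1]
opening: 0.0167
```

```bash
cat >> h.py <<'E'
PV=np.array([.5785,.2729])
def lev():
    o=st(); v=np.array(o["tool_pos"])[:2]-PV; M=R.from_rotvec(o["tool_rot"]).as_matrix(); F=np.array(o["contact_force"])
    a=np.arctan2(v[1],v[0])%(2*np.pi); u=v/np.linalg.norm(v)
    print("r",np.linalg.norm(v).round(4),"ang deg",np.degrees(a).round(2),"F tang CCW",(F[1]*u[0]-F[0]*u[1]).round(2),"F rad",(F[:2]@u).round(2))
E
python3 - <<'E'
from h import *
lev()
E
```

```text
t 15.0 p [0.513  0.3183 0.1044] yawy 55.17 z [-4.e-04 -2.e-03 -1.e+00] F [-5.7 -6.4  6.1] op 0.0167 q [ 0.43  0.11  1.77 -0.    1.26 -0.53]
r 0.0797 ang deg 145.28 F tang CCW 8.48 F rad 1.0
```

Knob is held (opening 16.7 mm, radius 79.7 mm, rest direction 145.3°). First swing stage, to about 0.35 rad.

Request:
apply_moves --pt "-0.01 -0.35 0 0 0 -0.5" --pt "-0.03 -0.69 0 0 0 -1" --pt "-0.07 -1.04 0 0 0 -1.5" --pt "-0.12 -1.38 0 0 0 -2" --pt "-0.19 -1.72 0 0 0 -2.5" --pt "-0.27 -2.06 0 0 0 -3" --pt "-0.37 -2.4 0 0 0 -3.5" --pt "-0.48 -2.73 0 0 0 -4" --pt "-0.48 -2.73 0 0 0 -4" --pt "-0.48 -2.73 0 0 0 -4"

```text
t: 16.0
tool_pos: [0.5016, 0.2938, 0.1047]
tool_rot: [0.407, 3.115, -0.001]
contact_force: [1.6, 4.2, -2.1]
opening: 0.017
```

Run:
```python
from h import *
lev()
```

```text
t 16.0 p [0.5016 0.2938 0.1047] yawy 75.1 z [ 5.e-04 -5.e-04 -1.e+00] F [ 1.6  4.2 -2.1] op 0.017 q [ 0.4   0.06  1.82 -0.    1.26 -0.91]
r 0.0797 ang deg 164.8 F tang CCW -4.45 F rad -0.49
```

Request:
apply_moves --pt "-0.01 -0.35 0 0 0 -0.5" --pt "-0.03 -0.69 0 0 0 -1" --pt "-0.07 -1.04 0 0 0 -1.5" --pt "-0.12 -1.38 0 0 0 -2" --pt "-0.19 -1.73 0 0 0 -2.5" --pt "-0.19 -1.73 0 0 0 -2.5" --pt "-0.19 -1.73 0 0 0 -2.5"

```text
t: 16.7
tool_pos: [0.4988, 0.2769, 0.1047]
tool_rot: [0.068, 3.141, -0.0]
contact_force: [0.7, 2.5, -1.9]
opening: 0.0165
```

Run:
```python
from h import *
lev()
```

```text
t 16.7 p [0.4988 0.2769 0.1047] yawy 87.53 z [ 2.e-04 -1.e-04 -1.e+00] F [ 0.7  2.5 -1.9] op 0.0165 q [ 0.38  0.04  1.85 -0.    1.26 -1.15]
r 0.0798 ang deg 177.12 F tang CCW -2.49 F rad -0.6
```

φ ≈ 0.556 rad, near the second notch. I'll continue in small steps, watching the push for the crest.

Request:
apply_moves --pt "-0.01 -0.28 0 0 0 -0.4" --pt "-0.02 -0.56 0 0 0 -0.8" --pt "-0.02 -0.56 0 0 0 -0.8"

```text
t: 17.0
tool_pos: [0.4987, 0.2715, 0.1048]
tool_rot: [0.04, -3.141, -0.0]
contact_force: [0.0, 3.5, -2.4]
opening: 0.0169
```

Run:
```python
from h import *
lev()
```

```text
t 17.0 p [0.4987 0.2715 0.1048] yawy 91.47 z [-0.e+00  2.e-04 -1.e+00] F [ 0.   3.5 -2.4] op 0.0169 q [ 0.37  0.03  1.86  0.    1.26 -1.23]
r 0.0798 ang deg 181.01 F tang CCW -3.55 F rad -0.09
```

Request:
apply_moves --pt "0 -0.14 0 0 0 -0.2" --pt "-0.01 -0.28 0 0 0 -0.4" --pt "-0.01 -0.28 0 0 0 -0.4"

```text
t: 17.3
tool_pos: [0.4988, 0.2685, 0.1047]
tool_rot: [0.095, -3.14, 0.0]
contact_force: [0.4, 3.6, -2.2]
opening: 0.0165
```

Run:
```python
from h import *
lev()
```

```text
t 17.3 p [0.4988 0.2685 0.1047] yawy 93.48 z [-3.e-04 -2.e-04 -1.e+00] F [ 0.4  3.6 -2.2] op 0.0165 q [ 0.36  0.03  1.86 -0.    1.26 -1.27]
r 0.0798 ang deg 183.14 F tang CCW -3.58 F rad -0.64
```

Run:
```python
from h import *
import pickle
d=ctrl.get_image("wrist"); pickle.dump(d,open("w12.pkl","wb")); cv2.imwrite("pics/w12.png",d["color"])
s=ctrl.get_image("side"); zoom(s["color"],200,110,130,140,4,"pics/s12.png"); lev()
```

```text
t 17.4 p [0.4988 0.2686 0.1047] yawy 93.46 z [-3.e-04  0.e+00 -1.e+00] F [ 0.4  3.4 -2. ] op 0.0165 q [ 0.36  0.03  1.86  0.    1.26 -1.27]
r 0.0798 ang deg 183.07 F tang CCW -3.34 F rad -0.58
```

View pics/w12.png

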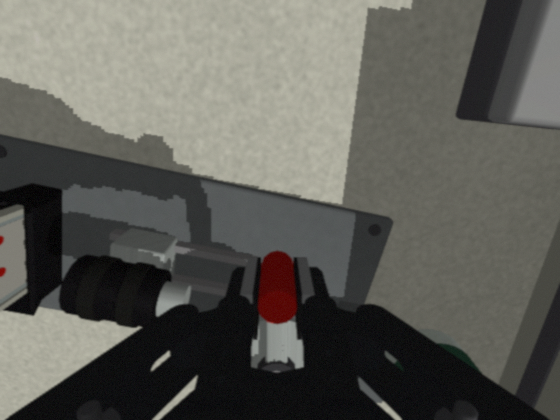

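View pics/s12.png

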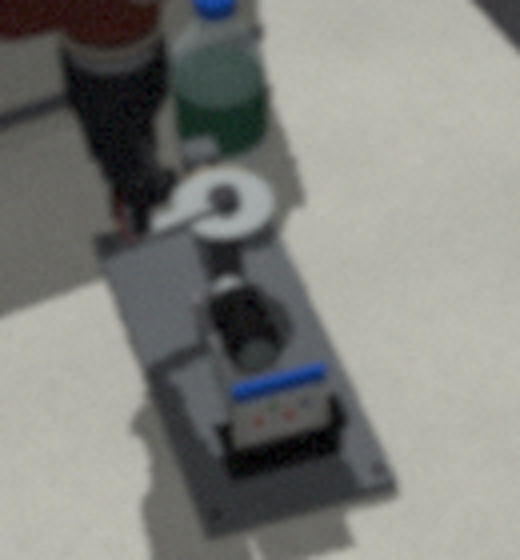

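The lever and lens are following and the plate is still upright. Continuing to the third notch, about +6°.

Request:
apply_moves --pt "0 -0.14 0 0 0 -0.2" --pt "-0.01 -0.28 0 0 0 -0.4" --pt "-0.02 -0.42 0 0 0 -0.6" --pt "-0.02 -0.42 0 0 0 -0.6"

```text
t: 17.8
tool_pos: [0.4991, 0.2639, 0.1047]
tool_rot: [0.178, -3.136, 0.001]
contact_force: [-1.1, 1.3, -1.0]
opening: 0.0169
```

Run:
```python
from h import *
lev()
```

```text
t 17.8 p [0.4991 0.2639 0.1047] yawy 96.48 z [-8.e-04 -8.e-04 -1.e+00] F [-1.1  1.3 -1. ] op 0.0169 q [ 0.35  0.02  1.86 -0.    1.26 -1.33]
r 0.0799 ang deg 186.43 F tang CCW -1.41 F rad 0.97
```

Request:
apply_moves --pt "0 -0.14 0 0 0 -0.2" --pt "-0.01 -0.28 0 0 0 -0.4" --pt "-0.02 -0.41 0 0 0 -0.6" --pt "-0.02 -0.41 0 0 0 -0.6" --pt "-0.02 -0.41 0 0 0 -0.6"

```text
t: 18.3
tool_pos: [0.4997, 0.2601, 0.1047]
tool_rot: [0.26, -3.13, 0.001]
contact_force: [-1.9, 4.0, -1.6]
opening: 0.0167
```

Run:
```python
from h import *
lev()
```

```text
t 18.3 p [0.4997 0.2601 0.1047] yawy 99.49 z [-1.e-03 -5.e-04 -1.e+00] F [-1.9  4.  -1.6] op 0.0167 q [ 0.35  0.02  1.87 -0.    1.26 -1.39]
r 0.0798 ang deg 189.26 F tang CCW -4.21 F rad 1.21
```

φ ≈ 0.768 rad. The push dipped past the crest (1.4 N) and rose again (4.2 N), which fits the third notch. I'll check independently through the lens position and the overview.

Run:
```python
from h import *
import pickle
d=ctrl.get_image("wrist"); cv2.imwrite("pics/w13.png",d["color"])
T=ctrl.get_image("top"); pickle.dump(T,open("t13.pkl","wb")); zoom(np.clip(T["color"]*1.5,0,255).astype(np.uint8),150,160,240,100,3.3,"pics/t13.png"); lev()
W9=pickle.load(open("w9.pkl","rb"))
pickle.dump(d,open("w13.pkl","wb"))
```

```text
t 18.4 p [0.4997 0.2601 0.1047] yawy 99.49 z [-1.e-03 -6.e-04 -1.e+00] F [-1.1  4.7 -1.3] op 0.0169 q [ 0.35  0.02  1.87 -0.    1.26 -1.39]
r 0.0798 ang deg 189.25 F tang CCW -4.77 F rad 0.32
```

View pics/w13.png

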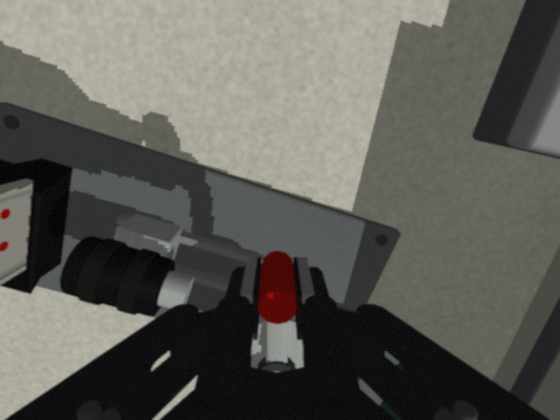

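View pics/t13.png

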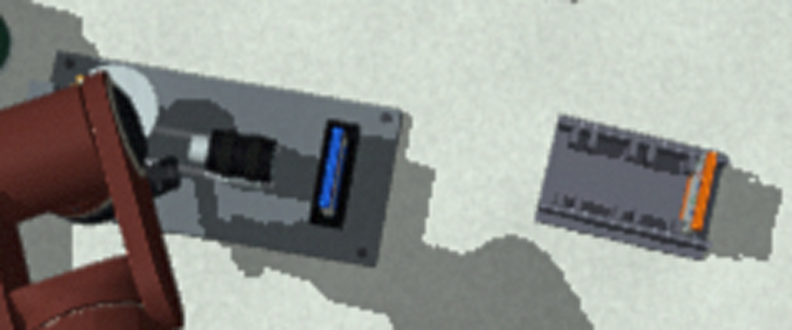

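Run:
```python
from h import *
import pickle
A=pickle.load(open("d0.pkl","rb"))["top"]; B=pickle.load(open("t13.pkl","rb"))
for D in(A,B):
    g=D["color"].sum(2).astype(float)
    print([g[r:r+1,222:240].astype(int).ravel().tolist() for r in(204,207)])
a=onz(A,(229,206),.06); b=onz(A,(230,206),.06); print("mm/px",np.linalg.norm(a-b)*1000)
```

```text
[[45, 32, 22, 31, 25, 38, 116, 153, 153, 151, 176, 227, 196, 146, 194, 202, 200, 199], [44, 25, 38, 35, 45, 114, 106, 108, 109, 113, 109, 111, 117, 111, 115, 108, 109, 111]]
[[39, 33, 33, 43, 49, 52, 46, 30, 20, 25, 38, 112, 158, 152, 161, 219, 225, 224], [53, 47, 45, 59, 49, 51, 33, 42, 42, 47, 62, 121, 133, 132, 130, 129, 128, 130]]
mm/px 2.9637312567131544
```

Run:
```python
from h import *
lev(); ctrl.finish_job(); lev()
```

```text
t 18.4 p [0.4997 0.2601 0.1047] yawy 99.49 z [-1.e-03 -6.e-04 -1.e+00] F [-1.1  4.7 -1.3] op 0.0169 q [ 0.35  0.02  1.87 -0.    1.26 -1.39]
r 0.0798 ang deg 189.25 F tang CCW -4.77 F rad 0.32
the job is handed in; nothing more can be done
the job is handed in; nothing more can be done
```

I moved the blue-edged plate from the rack to the imaging stand, pushed it fully down and let it go. I then swung the lever to its third click. I handed the job in at 18.4 s with the gripper still holding the knob.

**What the last checks showed:**
- **Plate:** its top edge measured 102.8 mm above the bench from two wrist views, against 102 mm expected. Its height did not change under a 17 N push before I released it. The last pictures show it upright in the slot.
- **Lever:** the knob turned 0.768 rad from rest on an 80 mm radius; the third notch is at 0.76 rad. The push dipped and rose again, as it should after the crest before that notch. The lever never came near the next crest at 0.87 rad.
- **Other things:** the orange-edged plate is still in the rack. The arm touched none of the other things on the bench, though I did not re-measure where they stand.

**Checks that did not fully agree:**
- **Lens travel:** the top camera gives about 15–16 mm, good to about 1.5 mm. That is more than the 13.2 mm of three plain 4.4 mm clicks. It does fit a steady 20 mm/rad gearing, which gives 15.2 mm at the third notch and 19.6 mm at the fourth.
- **Push at the knob:** it read 1.4–4.8 N on the wrist sensor, a little below the stated spring force.
- **Side force when seating the plate:** there was 5–7 N sideways with the plate on the slot floor. It was gone once I let the plate go.

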